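Put together the tiered pastry stand

ROBOT

A 6-joint arm with a two-finger parallel gripper is mounted at the origin on the work surface. World frame = base frame: x ahead of the robot, y to its left, z up, the work surface at z = 0. Lengths are in m, angles in rad, forces in N, time in s.
With the tool pointing down it reaches from about 0.35 to 0.925 m from the base axis. Payload 6.4 kg.
Tool frame: the origin (TCP) lies on the front face of the gripper's body, between the roots of the fingers; the fingertips stand 97 mm ahead of it and the grasp point (between the pads) lies 78 mm ahead of it; z points along the fingers, y is the line along which they close (so a half turn about z gives the same grasp; the last joint's range is limited). The gripper opens to 94 mm and grips with 3 to 60 N. Pads are 16 mm wide; open, the fingers measure 119 mm over their backs; the gripper's body (75 mm by 177 mm) begins 78 mm behind the grasp point.
Start: joints at [0.988, 0.245, 1.558, -0, 1.339, -0.174], TCP at [0.258, 0.596, 0.303] pointing down, gripper open.
Joint ranges: [-3.13, 3.13], [-1.02, 2.26], [0.13, 2.54], [-0.95, 4.09], [0.21, 2.88], [-2.74, 2.74]. Speed limits (rad/s): [2.57, 2.57, 3.14, 3.14, 3.14, 3.14].

INTERFACE

Orientations are given as a unit quaternion [x, y, z, w].
In Python, from plant import sensors, optics, job gives the robot as it stands. The module is installed in compiled form; this text tells all that it offers.
- The arm moves only by the tool servo_tool, never from a script. Its argument "rows" is a list of rows, each a list of 7 numbers: the opening, from 0 (shut) to 1 (fully open), then the shift along the tool's x, y, z in m, then the turn, a rotation vector about the tool's x, y, z in degrees. In form: [[hand, dx, dy, dz, ax, ay, az], ...]. A call has 1 to 20 rows; each row is the pose to reach, as a shift and turn from the pose commanded when the call began, along the tool's axes at that moment; what a row does not reach only later rows make up. A row lasts 1/12 s, in which the tool goes at most 41.7 mm and 7.16 degrees, less where a joint would pass 70% of its speed; a pose out of reach is approached as far as the arm can. A call with a gripper value outside its range is refused whole. The fingers move at their own pace and stop on an object; "newtons" is the grip in N (left out, the last holds). Time passes only in rows, so rows that repeat a pose let the fingers close. It gives the time, the measured TCP pose, the force, the opening and the grip force at its end, in the units of the state.
- sensors.observe(): the state, without advancing time (a new reading comes with each control period).
- optics.capture(name): name is "scene" or "top" or "wrist"; returns the picture (400x640x3 uint8, blue, green, red); there is no depth.
- optics.calibration(name): a dict with "fx", "fy", "cx", "cy" (pixels), "D" ([k1, k2, p1, p2, k3] as OpenCV has them; the pictures are not rectified), "extrinsics" (4x4, takes a point from camera to world coordinates). Camera axes: x right, y up, looking along -z (the intrinsics and any distortion apply to the point x, -y, -z); pixel columns grow to the right and rows downward; lengths in m; the calibration is good to about 2 mm. A picture is of the moment at which its call begins: read the wrist's pose just before it. calibration takes no time and is no camera call; for the wrist camera it gives the pose at the moment of the call.
- job.close_job(): hands the job in; it is judged then, once.
The state is a dict: "clock": time; "joint_pos": joint angles; "qd": joint speeds; "tau": joint torques, N m; "eef_pos": TCP position; "orientation": TCP orientation; "contact_force": force on the tool from outside, world axes, zero at the start; "torque": the same for the moment, N m; "finger_gap": finger opening in m; "grasp_force": force on a finger pad.
Only numpy, scipy, OpenCV 4.12 (cv2) and the standard library are available. Lean on these libraries where they do the work, as an engineer would, in place of code of your own. Each camera call takes 0.05 s, during which the arm holds its last target. There are 200 camera calls.

TASK

Build up the tiered pastry stand on its blue base, one piece after another from the bottom: first the large brown wooden tray, on it the middle-sized white tray, on that the small green tray, and last the red knob on top. Each piece must be pushed over the spigot below it until it sits fully down and upright; let go of everything at the end. Do not tip any piece over, and leave the jam jar, the tray of rolls, the tongs and the price card where they are.

Things in the scene. Friction and masses are not known exactly. Their poses are not given: they have to be found in the camera images.
- base: fixed base: blue enamelled disc, 140 mm across, 14 mm thick, with a short brass column (48 mm across) up to a flat top at 30 mm and a tapered brass spigot (24 mm across at the foot, 10 mm at the tip) from there to 46 mm. Origin: centre of its underside, on the counter; z up. A tray seated on it has its origin 30 mm above this one
- large_tray: large tray: round dark-brown wooden plate, 170 mm across, loose, 0.4 kg, upright. Origin: centre of underside, z up. Heights from it: foot (70 mm across) 0-20 mm, socket in it from below 28 mm across, 20 deep; plate 20-26 mm; brass column to grip, 36 mm across, 26-78 mm; flat top with tapered spigot (24 mm, 10 at tip) to 94 mm. The next piece rests on the flat top, origin 78 mm above this one
- middle_tray: middle tray: round white ceramic plate, 130 mm across, loose, 0.35 kg, upright. Origin: centre of underside, z up. Heights from it: foot (70 mm across) 0-20 mm, socket in it from below 28 mm across, 20 deep; plate 20-26 mm; brass column to grip, 36 mm across, 26-78 mm; flat top with tapered spigot (24 mm, 10 at tip) to 94 mm. The next piece rests on the flat top, origin 78 mm above this one
- small_tray: small tray: round green enamelled plate, 96 mm across, loose, 0.25 kg, upright. Origin: centre of underside, z up. Heights from it: foot (70 mm across) 0-20 mm, socket in it from below 28 mm across, 20 deep; plate 20-26 mm; brass column to grip, 36 mm across, 26-78 mm; flat top with tapered spigot (24 mm, 10 at tip) to 94 mm. The next piece rests on the flat top, origin 78 mm above this one
- knob: red plastic knob that tops the stand. Origin: centre of its underside; z up; round about z. A foot 40 mm across from 0 to 20 mm with a socket in its underside (28 mm across, 20 mm deep), then a neck 30 mm across, the place to grip, from 24 to 42 mm, and a rounded top up to 53 mm. Loose, about 0.1 kg. Starts upright on the counter
- jar: bystander: amber glass jam jar with white lid, 66 mm across, 100 mm high; origin at the centre of its underside
- roll_tray: bystander: aluminium tray of four brown rolls, 130 x 190 mm, 45 mm high; origin at the centre of its underside
- tongs: bystander: steel pastry tongs lying flat, 230 mm long, 10 mm high; origin at their middle on the counter, x along them
- card: bystander: blank white price card, 70 mm wide, 72 mm high, upright in a small wooden block; origin at the centre of its underside
There are look-alikes about, which are no part of the job. What is meant by the large_tray is not orange or pink, and is the larger of those in its own colour.

How it is judged:
On the way, in this order (a step that is already met when the one before it is completed fails the run):
1. large tray on the blue base, fully down (horizontal distance between large_tray and base below 0.007 m and z of large_tray in the frame of base between 0.026 and 0.034 m and angle between large_tray's own z axis and vertical below 0.06 rad), for 0.2 s.
2. middle tray on the large tray, fully down (horizontal distance between middle_tray and large_tray below 0.007 m and z of middle_tray in the frame of large_tray between 0.074 and 0.082 m and angle between middle_tray's own z axis and vertical below 0.06 rad), for 0.2 s.
3. small tray on the middle tray, fully down (horizontal distance between small_tray and middle_tray below 0.007 m and z of small_tray in the frame of middle_tray between 0.074 and 0.082 m and angle between small_tray's own z axis and vertical below 0.06 rad), for 0.2 s.
4. red knob on the small tray, fully down (horizontal distance between knob and small_tray below 0.007 m and z of knob in the frame of small_tray between 0.074 and 0.082 m and angle between knob's own z axis and vertical below 0.06 rad), for 0.2 s.
At the end, for the whole second after the job is handed in: From the bottom up on the blue base: large brown, middle white, small green tray, red knob; each centred within 7 mm on the piece below, seated to within 4 mm of its full depth, upright within 0.06 rad, at rest (all of step 1 and all of step 2 and all of step 3 and all of step 4 and linear speed of each of large_tray, middle_tray, small_tray, knob below 0.02 m/s); the robot touches nothing.
It fails at once if disturbed: jar pushed more than 20 mm or tipped over (distance of jar from where it was at the start of the episode above 0.02 m or angle between jar's own z axis and vertical above 0.7 rad).
It fails at once if disturbed: roll tray pushed more than 20 mm or tipped over (distance of roll_tray from where it was at the start of the episode above 0.02 m or angle between roll_tray's own z axis and vertical above 0.7 rad).
It fails at once if disturbed: tongs pushed more than 20 mm or tipped over (distance of tongs from where it was at the start of the episode above 0.02 m or angle between tongs's own z axis and vertical above 0.7 rad).
It fails at once if disturbed: card pushed more than 20 mm or tipped over (distance of card from where it was at the start of the episode above 0.02 m or angle between card's own z axis and vertical above 0.7 rad).
It fails at once if a tray or the knob was tipped over (angle between any of large_tray, middle_tray, small_tray, knob's own z axis and vertical above 0.7 rad).
It also fails if it takes over 136 s, if anything falls off the work surface, if the arm or the gripper's body presses on something with over 40 N, if the wrist force passes 120 N, or if a joint passes its speed limit or range.

## Working session

There is one attempt and no reset: what is moved stays moved. The work goes in short steps, Python scripts to look and compute and a tool call to move; the robot and the scene stay as the last step left them, time stands still between calls to the robot, and variables do not carry over. Pictures are saved under pics/ and viewed, at most 14 in all, crops included, and the job is handed in when it is done.

Besides the shell and the picture viewer there is one more tool, called after "Call:" as name(argument=value, ...) on one line, values as JSON. servo_tool: Moves the arm, as the interface text tells. Its arguments: {"type":"object","properties":{"rows":{"type":"array","items":{"type":"array","items":{"type":"number"}}},"newtons":{"type":"number"}},"required":["rows"]}

```bash
mkdir -p pics
cat > h.py <<'E'
import numpy as np, cv2
from plant import sensors, optics, job
from scipy.spatial.transform import Rotation as R
def ray(c,u,v):
    K=np.array([[c['fx'],0,c['cx']],[0,c['fy'],c['cy']],[0,0,1]])
    p=cv2.undistortPoints(np.array([[[u,v]]],float),K,np.array(c['D'],float))[0,0]
    T=np.array(c['extrinsics']); return T[:3,3],T[:3,:3]@np.array([p[0],-p[1],-1.])
def at(c,u,v,z):
    o,d=ray(c,u,v); return o+d*(z-o[2])/d[2]
def proj(c,P):
    K=np.array([[c['fx'],0,c['cx']],[0,c['fy'],c['cy']],[0,0,1]])
    T=np.array(c['extrinsics']); q=(np.atleast_2d(P)-T[:3,3])@T[:3,:3]
    q=q*[1,-1,-1]
    return cv2.projectPoints(q.reshape(-1,1,3),np.zeros(3),np.zeros(3),K,np.array(c['D'],float))[0][:,0]
def snap(n,f):
    im=optics.capture(n); cv2.imwrite('pics/'+f+'.png',im); return im
E
python3 - <<'E'
from h import *
for n in('top','scene'):
    snap(n,n+'1'); c=optics.calibration(n); print(n,c['fx'],np.round(c['extrinsics'],3).tolist())
c=optics.calibration('wrist');print(c['fx'],np.round(c['extrinsics'],3).tolist())
print(sensors.observe())
E
```

```text
top 409.68294282784535 [[-0.026, 0.998, -0.064, 0.422], [-1.0, -0.026, -0.009, -0.093], [-0.011, 0.064, 0.998, 1.353], [0.0, 0.0, 0.0, 1.0]]
scene 517.3271347945157 [[-0.026, -0.679, 0.734, 1.55], [1.0, -0.02, 0.017, -0.05], [0.003, 0.734, 0.679, 1.003], [0.0, 0.0, 0.0, 1.0]]
343.42642799690657 [[0.398, -0.89, -0.222, 0.193], [0.917, 0.386, 0.098, 0.624], [-0.002, -0.243, 0.97, 0.385], [0.0, 0.0, 0.0, 1.0]]
{'clock': 0.1, 'joint_pos': array([ 9.87920805e-01,  2.45749414e-01,  1.55888342e+00,  1.24491151e-05,
        1.33865311e+00, -1.74114667e-01]), 'qd': array([-2.26892512e-05, -7.29225871e-04, -1.82305801e-03,  1.14390096e-04,
       -1.01996372e-03, -5.95329639e-04]), 'tau': array([-9.55223077e-04, -4.16911447e+01, -3.15526664e+01,  6.86306111e-02,
        3.09079222e-02, -2.27386460e-05]), 'eef_pos': array([0.25815417, 0.59613875, 0.30165675]), 'orientation': array([ 2.02961856e-01,  9.79186279e-01, -7.84484309e-04, -3.18482604e-04]), 'contact_force': array([0.31801172, 0.27165897, 0.45283887]), 'torque': array([ 0.01012926, -0.00496868, -0.01822281]), 'grasp_force': 0.0, 'finger_gap': 0.09388823373917878}
```

View pics/top1.png

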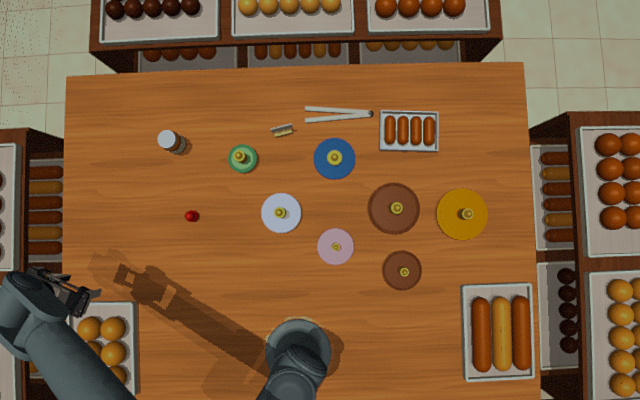

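View pics/scene1.png

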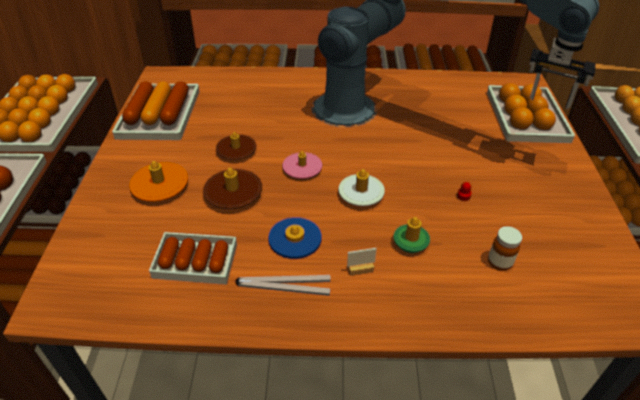

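Look-alikes for the large tray in the top view: large brown (394,208), small brown (402,270), orange (462,213) and pink (336,246). By the description it is the large brown at (394,208). I'll check that in an enlarged crop.

Run:
```python
from h import *
im=cv2.imread('pics/top1.png'); c=optics.calibration('top')
cv2.imwrite('pics/crop1.png',cv2.resize(im[125:300,170:440],None,fx=2.9,fy=2.9,interpolation=cv2.INTER_CUBIC))
lab=cv2.cvtColor(im,cv2.COLOR_BGR2LAB).astype(float)
for n,u,v,dx,z,r in [('base',334,158,14,.014,.07),('large',394,208,18,.026,.085),('mid',281,213,14,.026,.065),('small',243,158,10,.026,.048),('brown2',402,270,14,.026,.065)]:
    # seed floodfill-by-colour at plate offset
    seed=np.median(lab[v-2:v+3,u-dx-1:u-dx+2].reshape(-1,3),0)
    d=np.linalg.norm((lab-seed)*[.7,1,1],axis=2); m=(d<18).astype(np.uint8)
    nl,L,st,ce=cv2.connectedComponentsWithStats(m); k=L[v,u-dx]
    cs,_=cv2.findContours((L==k).astype(np.uint8),cv2.RETR_EXTERNAL,cv2.CHAIN_APPROX_NONE)
    h=cv2.convexHull(max(cs,key=len)); e=cv2.fitEllipse(h) 
    p=at(c,*e[0],z); D=np.mean(e[1])/c['fx']*(c['extrinsics'][2][3]-z)
    print(n,np.round(e[0],1),np.round(e[1],1),'pos',np.round(p,4),'diam',round(D,3),'want',2*r,'tip px', np.round(proj(c,[p[0],p[1],.046 if n=='base' else .094]),1))
print(at(c,192,216,.03))
```

```text
base [334.  158.1] [40.8 41.3] pos [ 0.6283 -0.1361  0.014 ] diam 0.134 want 0.14 tip px [[334.2 156.6]]
large [414.2 212.6] [ 60.5 100.5] pos [ 0.4419 -0.3909  0.026 ] diam 0.261 want 0.17 tip px [[419.1 212.1]]
mid [280.6 212.4] [39.  39.3] pos [0.4537 0.0423 0.026 ] diam 0.127 want 0.13 tip px [[278.3 212. ]]
small [241.7 157.9] [21.8 22.3] pos [0.6357 0.1666 0.026 ] diam 0.071 want 0.096 tip px [[237.5 154.5]]
brown2 [401.5 270.1] [40.2 40.8] pos [ 0.258  -0.3428  0.026 ] diam 0.131 want 0.13 tip px [[405.7 272.7]]
[0.44920671 0.33162365 0.03      ]
```

View pics/crop1.png

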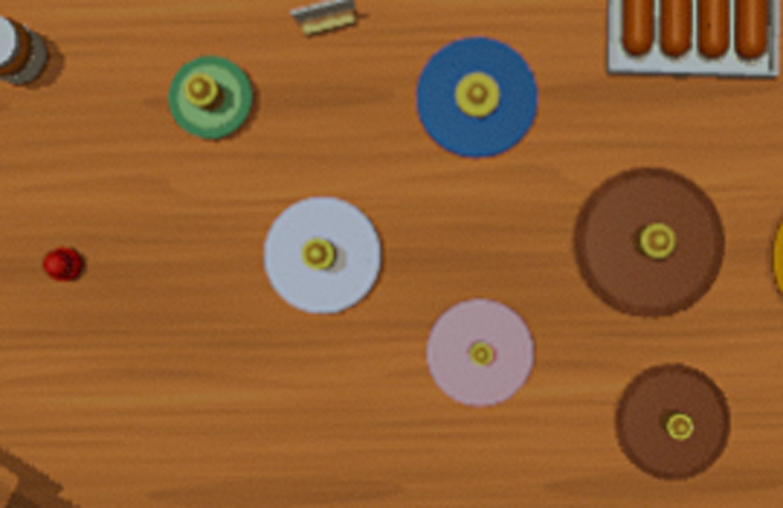

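The crop shows the large dark-brown tray at crop (649,242), which is top-view pixel (393.8,208.4). It is clearly larger than the other brown tray at (402,270). The green plate's centre is (242.8,158.6), and the red knob is at about (192,216).

```bash
cat >> h.py <<'E'
def rel(x,y,gz):
    s=sensors.observe(); A=R.from_quat(s['orientation']); t=np.array([x,y,gz+.078])
    print('tcp',np.round(s['eef_pos'],4),'shift',np.round(A.inv().apply(t-s['eef_pos']),4),'F',np.round(s['contact_force'],1),'gap',round(s['finger_gap'],4),'t',round(s['clock'],2),'q6',round(s['joint_pos'][5],2))
    print('z axis',np.round(A.apply([0,0,1]),4),'yaw y',np.round(A.apply([0,1,0]),3))
E
python3 - <<'E'
from h import *
c=optics.calibration('top')
print(at(c,393.8,208.4,.026),'tip->col',at(c,397.5,207.7,.09))
print('small',at(c,242.8,158.6,.024), at(c,239.3,155.7,.09))
print('base',at(c,334.4,157.7,.046))
rel(.457,-.33,.20)
E
```

```text
[ 0.45726125 -0.3249762   0.026     ] tip->col [ 0.45739674 -0.32529712  0.09      ]
small [0.63364865 0.16346977 0.024     ] [0.63259251 0.16165393 0.09      ]
base [ 0.6247485  -0.13650745  0.046     ]
tcp [0.2582 0.5961 0.3017] shift [-0.5506 -0.7708  0.0248] F [0.3 0.3 0.5] gap 0.0939 t 0.1 q6 -0.17
z axis [-9.0e-04 -1.4e-03 -1.0e+00] yaw y [ 0.397  0.918 -0.002]
```

Call:
servo_tool(rows=[[1,-0.42,-0.36,0,0,0,0],[1,-0.42,-0.36,0,0,0,0],[1,-0.42,-0.36,0,0,0,0],[1,-0.42,-0.36,0,0,0,0],[1,-0.42,-0.36,0,0,0,0],[1,-0.42,-0.36,0,0,0,0],[1,-0.42,-0.36,0,0,0,0],[1,-0.42,-0.36,0,0,0,0],[1,-0.42,-0.36,0,0,0,0],[1,-0.42,-0.36,0,0,0,0],[1,-0.42,-0.36,0,0,0,0],[1,-0.42,-0.36,0,0,0,0],[1,-0.42,-0.36,0,0,0,0],[1,-0.549,-0.768,0,0,0,0],[1,-0.549,-0.768,0,0,0,0],[1,-0.549,-0.768,0,0,0,0],[1,-0.549,-0.768,0,0,0,0],[1,-0.549,-0.768,0,0,0,0],[1,-0.549,-0.768,0,0,0,0],[1,-0.549,-0.768,0,0,0,0]], newtons=30)

```text
clock: 1.77
eef_pos: [0.469, -0.1829, 0.3024]
orientation: [0.203, 0.979, 0.0, -0.0]
contact_force: [0.9, -0.8, -0.2]
finger_gap: 0.0941
grasp_force: 0.0
```

Run:
```python
from h import *
rel(.457,-.325,.20)
```

```text
tcp [ 0.469  -0.1829  0.3024] shift [-0.0456 -0.1352  0.0244] F [ 0.9 -0.8 -0.2] gap 0.0941 t 1.77 q6 -1.76
z axis [-1.e-04  2.e-04 -1.e+00] yaw y [0.398 0.918 0.   ]
```

Call:
servo_tool(rows=[[1,-0.046,-0.135,0.024,0,0,0],[1,-0.046,-0.135,0.024,0,0,0],[1,-0.046,-0.135,0.024,0,0,0],[1,-0.046,-0.135,0.024,0,0,0],[1,-0.046,-0.135,0.024,0,0,0],[1,-0.046,-0.135,0.024,0,0,0],[1,-0.046,-0.135,0.024,0,0,0]])

```text
clock: 2.35
eef_pos: [0.4584, -0.3222, 0.2784]
orientation: [0.203, 0.979, 0.0, -0.0]
contact_force: [-0.4, 0.7, 0.2]
finger_gap: 0.0942
grasp_force: 0.0
```

Run:
```python
from h import *
rel(.457,-.325,.054)
snap('wrist','w1'); c=optics.calibration('wrist'); print(proj(c,[[.457,-.325,.094],[.457,-.325,.026]]))
```

```text
tcp [ 0.4584 -0.3222  0.2784] shift [ 1.000e-04 -3.200e-03  1.464e-01] F [-0.4  0.7  0.2] gap 0.0942 t 2.35 q6 -1.98
z axis [-3.e-04  8.e-04 -1.e+00] yaw y [0.397 0.918 0.001]
[[315.03761222 206.15043515]
 [315.79206396 188.82121151]]
```

View pics/w1.png

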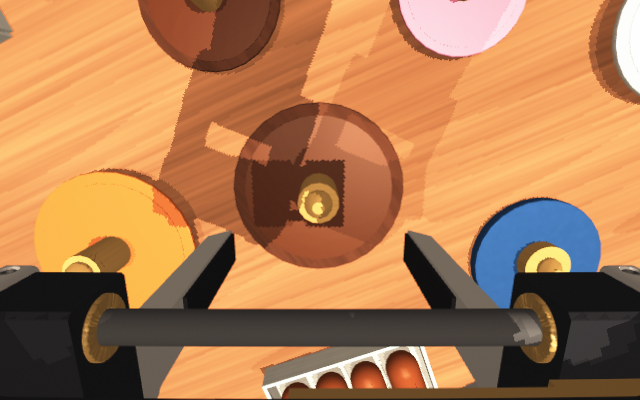

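The wrist view shows the spigot tip at about (319,203) and the plate centre at about (319,185), with the blue base's tip at (549,265). All of these agree with the estimates.

Run:
```python
from h import *
c=optics.calibration('wrist'); print(at(c,319,203,.094),at(c,319,185,.026),at(c,549,265,.046))
p=at(c,319,203,.094); rel(p[0],p[1],.054)
```

```text
[ 0.4558627  -0.32102737  0.094     ] [ 0.45470526 -0.32051837  0.026     ] [ 0.6172098 -0.1398866  0.046    ]
tcp [ 0.4586 -0.3219  0.2787] shift [ 0.0028 -0.0003  0.1467] F [-0.1  0.4  0.6] gap 0.094 t 2.4 q6 -1.98
z axis [-0.e+00  4.e-04 -1.e+00] yaw y [0.396 0.918 0.   ]
```

Call:
servo_tool(rows=[[1,0.0015,-0.0015,0.03,0,0,0],[1,0.0015,-0.0015,0.06,0,0,0],[1,0.0015,-0.0015,0.09,0,0,0],[1,0.0015,-0.0015,0.12,0,0,0],[1,0.0015,-0.0015,0.135,0,0,0],[1,0.0015,-0.0015,0.145,0,0,0],[1,0.0015,-0.0015,0.145,0,0,0],[0,0.0015,-0.0015,0.145,0,0,0],[0,0.0015,-0.0015,0.145,0,0,0],[0,0.0015,-0.0015,0.145,0,0,0],[0,0.0015,-0.0015,0.145,0,0,0],[0,0.0015,-0.0015,0.145,0,0,0],[0,0.0015,-0.0015,0.145,0,0,0],[0,0.0015,-0.0015,0.145,0,0,0]], newtons=30)

```text
clock: 3.57
eef_pos: [0.4564, -0.3241, 0.1339]
orientation: [0.203, 0.979, -0.0, 0.0]
contact_force: [0.5, -0.7, -0.3]
finger_gap: 0.0506
grasp_force: 0.0
```

Run:
```python
from h import *
rel(.6265,-.1365,.14)
```

```text
tcp [ 0.4564 -0.3241  0.1339] shift [-0.0815  0.2397 -0.0841] F [ 0.5 -0.7 -0.3] gap 0.0506 t 3.57 q6 -1.98
z axis [ 3.e-04 -3.e-04 -1.e+00] yaw y [ 0.398  0.918 -0.   ]
```

Close fully, then lift.

Call:
servo_tool(rows=[[0,0,0,0,0,0,0],[0,0,0,0,0,0,0],[0,0,0,0,0,0,0],[0,0,0,0,0,0,0],[0,0,0,0,0,0,0],[0,0,0,0,0,0,0],[0,0,0,0,0,0,0],[0,0,0,0,0,0,0],[0,0,0,-0.01,0,0,0],[0,0,0,-0.025,0,0,0],[0,0,0,-0.05,0,0,0],[0,0,0,-0.075,0,0,0],[0,0,0,-0.09,0,0,0],[0,0,0,-0.09,0,0,0],[0,0,0,-0.09,0,0,0]])

```text
clock: 4.82
eef_pos: [0.4561, -0.3243, 0.2239]
orientation: [0.203, 0.979, -0.001, 0.0]
contact_force: [1.3, 0.1, -5.1]
finger_gap: 0.0355
grasp_force: 30.0
```

Run:
```python
from h import *
rel(.6265,-.1365,.14)
```

```text
tcp [ 0.4561 -0.3243  0.2239] shift [-0.0817  0.24    0.0057] F [ 1.3  0.1 -5.1] gap 0.0355 t 4.82 q6 -1.98
z axis [ 2.0e-04 -1.4e-03 -1.0e+00] yaw y [ 0.398  0.918 -0.001]
```

Call:
servo_tool(rows=[[0,-0.007,0.02,0,0,0,0],[0,-0.015,0.045,0,0,0,0],[0,-0.024,0.07,0,0,0,0],[0,-0.032,0.095,0,0,0,0],[0,-0.041,0.12,0,0,0,0],[0,-0.05,0.145,0,0,0,0],[0,-0.058,0.17,0,0,0,0],[0,-0.067,0.195,0,0,0,0],[0,-0.075,0.22,0,0,0,0],[0,-0.079,0.232,0,0,0,0],[0,-0.082,0.24,0,0,0,0],[0,-0.082,0.24,0,0,0,0],[0,-0.082,0.24,0,0,0,0],[0,-0.082,0.24,0,0,0,0]])

```text
clock: 5.98
eef_pos: [0.6262, -0.1373, 0.223]
orientation: [0.204, 0.979, -0.0, -0.001]
contact_force: [-0.0, 0.7, -4.5]
finger_gap: 0.0354
grasp_force: 30.0
```

Run:
```python
from h import *
rel(.6265,-.1365,.084)
a=snap('top','t2');b=snap('scene','s2')
A=cv2.resize(a[100:250,260:440],None,fx=4,fy=4,interpolation=2);B=cv2.resize(b[150:300,180:380],None,fx=4,fy=4,interpolation=2)
cv2.imwrite('pics/t2c.png',A);cv2.imwrite('pics/s2c.png',B)
c=optics.calibration('top'); s=sensors.observe(); p=s['eef_pos'];print(proj(c,[p[0],p[1],p[2]-.11]),proj(c,[.6265,-.1365,.014]))
```

```text
tcp [ 0.6262 -0.1373  0.223 ] shift [-0.      0.0008  0.061 ] F [-0.   0.7 -4.5] gap 0.0354 t 5.98 q6 -1.55
z axis [-1.4e-03 -1.0e-04 -1.0e+00] yaw y [ 0.398  0.917 -0.001]
[[335.28728451 153.74533416]] [[334.10022392 158.67675499]]
```

View pics/s2c.png

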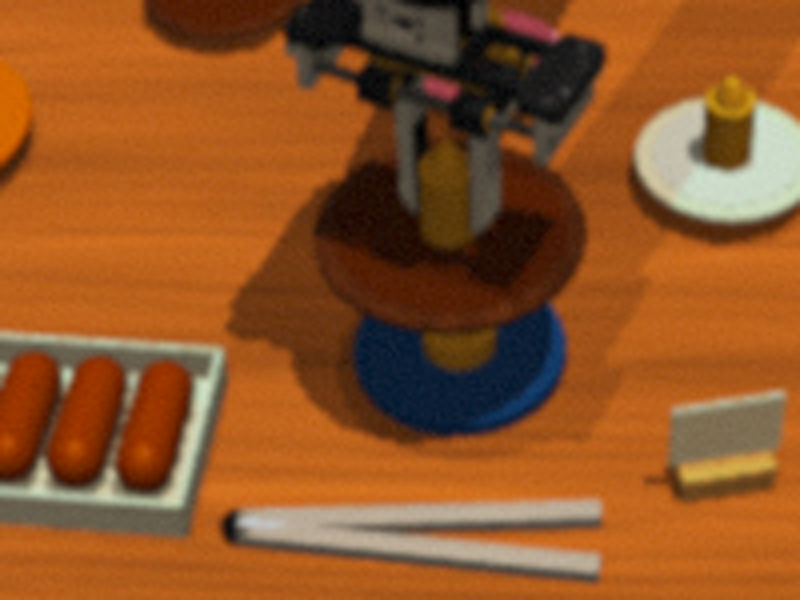

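Run:
```python
from h import *
im=cv2.imread('pics/scene1.png'); c=optics.calibration('scene')
hsv=cv2.cvtColor(im,cv2.COLOR_BGR2HSV); m=cv2.inRange(hsv,(100,120,40),(130,255,255)); m[:200]=0;m[270:]=0;m[:,:260]=0;m[:,330:]=0
h=cv2.convexHull(cv2.findNonZero(m)); print(cv2.fitEllipse(h), cv2.boundingRect(h))
for X in ([.6265,-.1365],[.62,-.139]):
    t=np.linspace(0,6.28,60); P=np.c_[X[0]+.07*np.cos(t),X[1]+.07*np.sin(t),0*t+.014]; Q=P.copy();Q[:,2]=0
    print(X,cv2.boundingRect(proj(c,np.r_[P,Q]).astype(np.float32)),proj(c,[*X,.046]))
P=proj(c,np.c_[.6262+.085*np.cos(t),-.1373+.085*np.sin(t),0*t+.223-.106]).astype(np.float32);x,y,w,hh=cv2.boundingRect(P)
print('plate crop',(x-180)*4,(y-150)*4,w*4,hh*4)
cv2.imwrite('pics/b1.png',cv2.resize(im[215:260,265:325],None,fx=8,fy=8,interpolation=2))
```

```text
((294.513671875, 237.60809326171875), (39.34684753417969, 51.692955017089844), 86.9483413696289) (269, 219, 52, 39)
[0.6265, -0.1365] (266, 215, 55, 44) [[292.95157236 226.10427314]]
[0.62, -0.139] (265, 214, 55, 43) [[292.14029149 224.27100381]]
plate crop 308 132 280 192
```

View pics/b1.png

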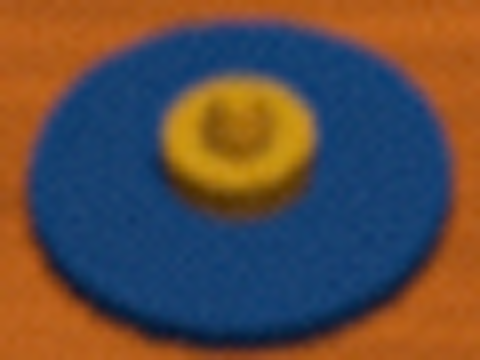

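The enlarged base shows its spigot tip at about (294.6,229). After allowing for the camera's bias, the base centre is about (0.6265,-0.135). Lowering now.

Call:
servo_tool(rows=[[0,0.001,0.002,0.015,0,0,0],[0,0.001,0.002,0.025,0,0,0],[0,0.001,0.002,0.035,0,0,0],[0,0.001,0.002,0.042,0,0,0],[0,0.001,0.002,0.047,0,0,0],[0,0.001,0.002,0.051,0,0,0],[0,0.001,0.002,0.054,0,0,0],[0,0.001,0.002,0.056,0,0,0],[0,0.001,0.002,0.058,0,0,0],[0,0.001,0.002,0.059,0,0,0],[0,0.001,0.002,0.06,0,0,0],[0,0.001,0.002,0.06,0,0,0]])

```text
clock: 7.08
eef_pos: [0.627, -0.1341, 0.1638]
orientation: [0.203, 0.979, -0.0, 0.0]
contact_force: [-0.2, -0.9, -4.1]
finger_gap: 0.0358
grasp_force: 30.0
```

Run:
```python
from h import *
rel(.6265,-.135,.0855)
```

```text
tcp [ 0.627  -0.1341  0.1638] shift [ 0.0001 -0.001   0.0003] F [-0.2 -0.9 -4.1] gap 0.0358 t 7.08 q6 -1.55
z axis [ 3.e-04 -2.e-04 -1.e+00] yaw y [ 0.397  0.918 -0.   ]
```

Call:
servo_tool(rows=[[0,0,0,0.001,0,0,0],[0,0,0,0.002,0,0,0],[0,0,0,0.003,0,0,0],[0,0,0,0.003,0,0,0]])

```text
clock: 7.42
eef_pos: [0.6274, -0.1342, 0.1637]
orientation: [0.203, 0.979, -0.0, -0.0]
contact_force: [-6.8, 3.1, 11.0]
finger_gap: 0.0353
grasp_force: 30.0
```

Call:
servo_tool(rows=[[1,0,0,-0.002,0,0,0],[1,0,0,-0.002,0,0,0],[1,0,0,-0.002,0,0,0],[1,0,0,-0.002,0,0,0],[1,0,0,-0.002,0,0,0],[1,0,0,-0.002,0,0,0],[1,0,0,-0.002,0,0,0],[1,0,0,-0.002,0,0,0],[1,0,0,-0.02,0,0,0],[1,0,0,-0.05,0,0,0],[1,0,0,-0.09,0,0,0],[1,0,0,-0.12,0,0,0],[1,0,0,-0.12,0,0,0],[1,0,0,-0.12,0,0,0]])

```text
clock: 8.58
eef_pos: [0.6278, -0.1344, 0.2834]
orientation: [0.203, 0.979, -0.0, 0.002]
contact_force: [0.0, 0.2, -0.0]
finger_gap: 0.0938
grasp_force: 0.0
```

Run:
```python
from h import *
rel(.454,.042,.17)
b=snap('wrist','w2');cv2.imwrite('pics/s3c.png',cv2.resize(snap('scene','s3')[140:290,200:400],None,fx=4,fy=4,interpolation=2))
c=optics.calibration('wrist'); print(proj(c,[.627,-.1345,.124]))
```

```text
tcp [ 0.6278 -0.1344  0.2834] shift [0.2298 0.0928 0.0342] F [ 0.   0.2 -0. ] gap 0.0938 t 8.58 q6 -1.55
z axis [ 0.0047 -0.0019 -1.    ] yaw y [0.397 0.918 0.   ]
[[319.07922902 218.27251599]]
```

View pics/s3c.png

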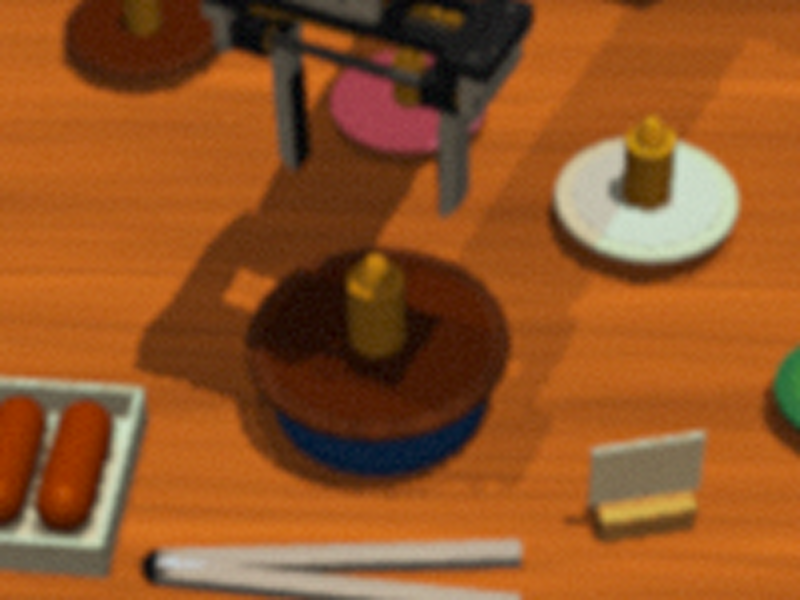

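View pics/w2.png

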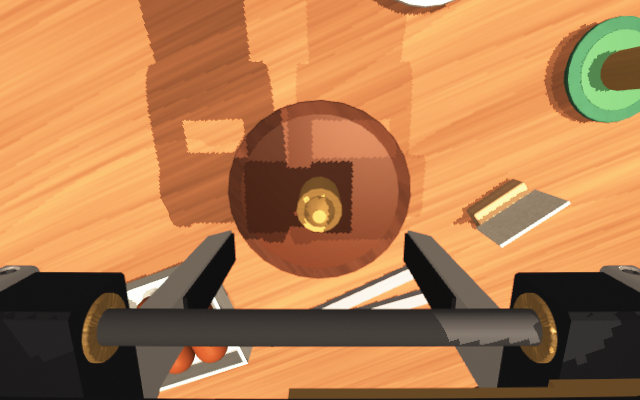

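The large tray sits centred and level: its tip is at (319.5,215) in the wrist view and within 3 px of prediction. Next is the middle tray.

Call:
servo_tool(rows=[[1,0.038,0.015,0.005,0,0,0],[1,0.076,0.031,0.01,0,0,0],[1,0.115,0.046,0.017,0,0,0],[1,0.15,0.061,0.024,0,0,0],[1,0.19,0.077,0.03,0,0,0],[1,0.22,0.089,0.034,0,0,0],[1,0.23,0.093,0.034,0,0,0],[1,0.23,0.093,0.034,0,0,0],[1,0.23,0.093,0.034,0,0,0],[1,0.23,0.093,0.034,0,0,0]])

```text
clock: 9.52
eef_pos: [0.4538, 0.0419, 0.2467]
orientation: [0.203, 0.979, -0.0, 0.0]
contact_force: [-0.3, 0.5, 0.7]
finger_gap: 0.0937
grasp_force: 0.0
```

Run:
```python
from h import *
rel(.454,.042,.055)
b=snap('wrist','w3');cv2.imwrite('pics/w3c.png',b[100:300,200:450])
c=optics.calibration('wrist'); print(proj(c,[[.454,.042,.094],[.454,.042,.026]]))
```

```text
tcp [0.4538 0.0419 0.2467] shift [-1.000e-04  2.000e-04  1.137e-01] F [-0.3  0.5  0.7] gap 0.0937 t 9.52 q6 -1.32
z axis [ 4.e-04 -3.e-04 -1.e+00] yaw y [ 0.398  0.917 -0.   ]
[[319.95249355 217.59269522]
 [319.77510906 196.0841806 ]]
```

View pics/w3c.png

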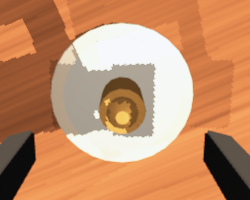

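The white tray's tip is at (323,217) and its plate centre at (322,192.5), about 2 mm toward tool +y from the gripper's centre.

Call:
servo_tool(rows=[[1,0,0.002,0.03,0,0,0],[1,0,0.002,0.06,0,0,0],[1,0,0.002,0.09,0,0,0],[1,0,0.002,0.105,0,0,0],[1,0,0.002,0.113,0,0,0],[1,0,0.002,0.113,0,0,0],[0,0,0.002,0.113,0,0,0],[0,0,0.002,0.113,0,0,0],[0,0,0.002,0.113,0,0,0],[0,0,0.002,0.113,0,0,0],[0,0,0.002,0.113,0,0,0],[0,0,0.002,0.113,0,0,0],[0,0,0.002,0.113,0,0,0],[0,0,0.002,0.113,0,0,0],[0,0,0.002,0.113,0,0,0],[0,0,0.002,0.113,0,0,0],[0,0,0.002,0.113,0,0,0],[0,0,0.002,0.113,0,0,0],[0,0,0.002,0.113,0,0,0],[0,0,0.002,0.113,0,0,0]])

```text
clock: 11.23
eef_pos: [0.4536, 0.0445, 0.1337]
orientation: [0.203, 0.979, -0.0, -0.0]
contact_force: [-0.2, -0.2, 1.2]
finger_gap: 0.0357
grasp_force: 30.0
```

Call:
servo_tool(rows=[[0,0,0,0,0,0,0],[0,0,0,-0.01,0,0,0],[0,0,0,-0.03,0,0,0],[0,0,0,-0.06,0,0,0],[0,0,0,-0.09,0,0,0],[0,0,0,-0.12,0,0,0],[0,0,0,-0.15,0,0,0],[0,0,0,-0.165,0,0,0],[0,0,0,-0.165,0,0,0],[0,0,0,-0.165,0,0,0]])

```text
clock: 12.07
eef_pos: [0.4534, 0.0446, 0.2988]
orientation: [0.203, 0.979, 0.0, 0.0]
contact_force: [-0.1, -0.2, -4.1]
finger_gap: 0.0355
grasp_force: 30.0
```

Run:
```python
from h import *
rel(.627,-.134,.22)
```

```text
tcp [0.4534 0.0446 0.2988] shift [-0.2303 -0.0949  0.001 ] F [-0.1 -0.2 -4.1] gap 0.0355 t 12.07 q6 -1.31
z axis [ 9.e-04 -0.e+00 -1.e+00] yaw y [0.397 0.918 0.   ]
```

Call:
servo_tool(rows=[[0,-0.015,-0.006,0,0,0,0],[0,-0.038,-0.016,0,0,0,0],[0,-0.064,-0.026,0,0,0,0],[0,-0.09,-0.037,0,0,0,0],[0,-0.115,-0.047,0,0,0,0],[0,-0.14,-0.058,0,0,0,0],[0,-0.165,-0.068,0,0,0,0],[0,-0.19,-0.078,0,0,0,0],[0,-0.21,-0.087,0,0,0,0],[0,-0.224,-0.092,0,0,0,0],[0,-0.23,-0.095,0,0,0,0],[0,-0.23,-0.095,0,0,0,0],[0,-0.23,-0.095,0,0,0,0],[0,-0.23,-0.095,0,0,0,0]])

```text
clock: 13.23
eef_pos: [0.6261, -0.1332, 0.2976]
orientation: [0.203, 0.979, 0.0, -0.001]
contact_force: [0.3, -0.7, -2.7]
finger_gap: 0.0358
grasp_force: 30.0
```

Run:
```python
from h import *
rel(.627,-.134,.1637)
```

```text
tcp [ 0.6261 -0.1332  0.2976] shift [-0.0013 -0.0004  0.0559] F [ 0.3 -0.7 -2.7] gap 0.0358 t 13.23 q6 -1.55
z axis [-0.002  0.001 -1.   ] yaw y [0.397 0.918 0.   ]
```

Call:
servo_tool(rows=[[0,-0.001,0,0.012,0,0,0],[0,-0.001,0,0.022,0,0,0],[0,-0.001,0,0.032,0,0,0],[0,-0.001,0,0.039,0,0,0],[0,-0.001,0,0.044,0,0,0],[0,-0.001,0,0.048,0,0,0],[0,-0.001,0,0.051,0,0,0],[0,-0.001,0,0.053,0,0,0],[0,-0.001,0,0.055,0,0,0],[0,-0.001,0,0.0565,0,0,0],[0,-0.001,0,0.0575,0,0,0],[0,-0.001,0,0.058,0,0,0],[0,-0.001,0,0.058,0,0,0]])

```text
clock: 14.32
eef_pos: [0.6281, -0.1346, 0.2417]
orientation: [0.203, 0.979, -0.0, 0.0]
contact_force: [-2.0, 1.2, 1.6]
finger_gap: 0.0357
grasp_force: 30.0
```

Call:
servo_tool(rows=[[0,0,0,0.001,0,0,0],[0,0,0,0.0015,0,0,0],[0,0,0,0.0015,0,0,0]])

```text
clock: 14.57
eef_pos: [0.6283, -0.1347, 0.2417]
orientation: [0.203, 0.979, -0.0, 0.001]
contact_force: [-2.6, 1.4, 8.5]
finger_gap: 0.0356
grasp_force: 30.0
```

Call:
servo_tool(rows=[[1,0,0,-0.001,0,0,0],[1,0,0,-0.001,0,0,0],[1,0,0,-0.001,0,0,0],[1,0,0,-0.001,0,0,0],[1,0,0,-0.001,0,0,0],[1,0,0,-0.001,0,0,0],[1,0,0,-0.001,0,0,0],[1,0,0,-0.001,0,0,0],[1,0,0,-0.02,0,0,0],[1,0,0,-0.05,0,0,0],[1,0,0,-0.09,0,0,0],[1,0,0,-0.12,0,0,0],[1,0,0,-0.12,0,0,0],[1,0,0,-0.12,0,0,0]])

```text
clock: 15.73
eef_pos: [0.6285, -0.1347, 0.362]
orientation: [0.203, 0.979, -0.0, 0.003]
contact_force: [-0.1, 0.3, -1.0]
finger_gap: 0.094
grasp_force: 0.0
```

Run:
```python
from h import *
rel(.633,.163,.28)
b=snap('wrist','w4');B=cv2.resize(snap('scene','s4')[120:270,200:400],None,fx=2,fy=2,interpolation=2)
cv2.imwrite('pics/j4.png',np.hstack([b[100:400,150:500],B]))
c=optics.calibration('wrist'); print(proj(c,[.627,-.1345,.202]))
```

```text
tcp [ 0.6285 -0.1347  0.362 ] shift [0.1142 0.275  0.0034] F [-0.1  0.3 -1. ] gap 0.094 t 15.73 q6 -1.55
z axis [ 0.0048 -0.0019 -1.    ] yaw y [0.397 0.918 0.   ]
[[319.07345296 216.60441292]]
```

View pics/j4.png

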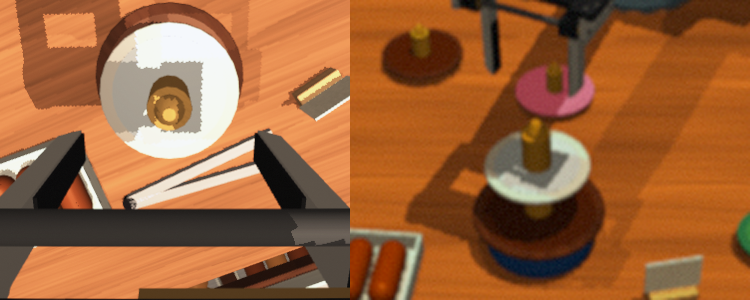

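The middle tray is seated and centred on the large tray, with its tip at (319.5,214) in the wrist view. Next is the small green tray.

Call:
servo_tool(rows=[[1,0.014,0.035,0,0,0,0],[1,0.029,0.07,0,0,0,0],[1,0.044,0.105,0.01,0,0,0],[1,0.058,0.14,0.03,0,0,0],[1,0.073,0.175,0.05,0,0,0],[1,0.087,0.21,0.07,0,0,0],[1,0.1,0.245,0.09,0,0,0],[1,0.11,0.265,0.105,0,0,0],[1,0.114,0.275,0.112,0,0,0],[1,0.114,0.275,0.112,0,0,0],[1,0.114,0.275,0.112,0,0,0],[1,0.114,0.275,0.112,0,0,0]])

```text
clock: 16.83
eef_pos: [0.6331, 0.1617, 0.248]
orientation: [0.204, 0.979, -0.0, 0.001]
contact_force: [0.8, 0.1, 1.1]
finger_gap: 0.094
grasp_force: 0.0
```

Run:
```python
from h import *
rel(.633,.163,.0555)
b=snap('wrist','w5');cv2.imwrite('pics/w5c.png',b[100:300,200:450])
c=optics.calibration('wrist'); p=sensors.observe()['eef_pos'];print(proj(c,[[p[0],p[1],.094],[p[0],p[1],.026]]))
```

```text
tcp [0.6331 0.1617 0.248 ] shift [0.0008 0.0011 0.1145] F [0.8 0.1 1.1] gap 0.094 t 16.83 q6 -1.08
z axis [ 1.2e-03 -4.0e-04 -1.0e+00] yaw y [0.399 0.917 0.   ]
[[319.37227564 216.67797472]
 [319.26613224 195.36025923]]
```

View pics/w5c.png

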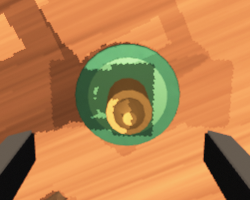

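The green tray's tip is at (328,219) and its plate centre at (328,195), so I correct by about +5 mm in y and -2 mm in x.

Call:
servo_tool(rows=[[1,-0.002,0.005,0.03,0,0,0],[1,-0.002,0.005,0.06,0,0,0],[1,-0.002,0.005,0.09,0,0,0],[1,-0.002,0.005,0.105,0,0,0],[1,-0.002,0.005,0.114,0,0,0],[1,-0.002,0.005,0.114,0,0,0],[0,-0.002,0.005,0.114,0,0,0],[0,-0.002,0.005,0.114,0,0,0],[0,-0.002,0.005,0.114,0,0,0],[0,-0.002,0.005,0.114,0,0,0],[0,-0.002,0.005,0.114,0,0,0],[0,-0.002,0.005,0.114,0,0,0],[0,-0.002,0.005,0.114,0,0,0],[0,-0.002,0.005,0.114,0,0,0],[0,-0.002,0.005,0.114,0,0,0],[0,-0.002,0.005,0.114,0,0,0],[0,-0.002,0.005,0.114,0,0,0],[0,-0.002,0.005,0.114,0,0,0],[0,-0.002,0.005,0.114,0,0,0],[0,-0.002,0.005,0.114,0,0,0]])

```text
clock: 18.55
eef_pos: [0.6364, 0.1671, 0.1332]
orientation: [0.203, 0.979, 0.0, 0.0]
contact_force: [0.1, 2.2, 0.5]
finger_gap: 0.0357
grasp_force: 30.0
```

Call:
servo_tool(rows=[[0,0,0,0,0,0,0],[0,0,0,-0.01,0,0,0],[0,0,0,-0.03,0,0,0],[0,0,0,-0.06,0,0,0],[0,0,0,-0.09,0,0,0],[0,0,0,-0.12,0,0,0],[0,0,0,-0.15,0,0,0],[0,0,0,-0.18,0,0,0],[0,0,0,-0.21,0,0,0],[0,0,0,-0.235,0,0,0],[0,0,0,-0.24,0,0,0],[0,0,0,-0.24,0,0,0]])

```text
clock: 19.55
eef_pos: [0.6367, 0.1668, 0.3754]
orientation: [0.203, 0.979, 0.0, 0.002]
contact_force: [0.6, -0.2, -3.3]
finger_gap: 0.0354
grasp_force: 30.0
```

Run:
```python
from h import *
rel(.6275,-.1342,.297)
```

```text
tcp [0.6367 0.1668 0.3754] shift [-0.1113 -0.2798  0.0004] F [ 0.6 -0.2 -3.3] gap 0.0354 t 19.55 q6 -1.08
z axis [ 3.7e-03 -1.0e-04 -1.0e+00] yaw y [0.398 0.918 0.001]
```

Call:
servo_tool(rows=[[0,-0.006,-0.015,0,0,0,0],[0,-0.015,-0.038,0,0,0,0],[0,-0.025,-0.063,0,0,0,0],[0,-0.035,-0.088,0,0,0,0],[0,-0.045,-0.113,0,0,0,0],[0,-0.055,-0.138,0,0,0,0],[0,-0.065,-0.163,0,0,0,0],[0,-0.075,-0.188,0,0,0,0],[0,-0.085,-0.213,0,0,0,0],[0,-0.095,-0.238,0,0,0,0],[0,-0.103,-0.26,0,0,0,0],[0,-0.108,-0.272,0,0,0,0],[0,-0.111,-0.28,0,0,0,0],[0,-0.111,-0.28,0,0,0,0],[0,-0.111,-0.28,0,0,0,0],[0,-0.111,-0.28,0,0,0,0]])

```text
clock: 20.88
eef_pos: [0.6269, -0.133, 0.3727]
orientation: [0.202, 0.979, 0.0, -0.0]
contact_force: [-0.4, 0.8, -3.0]
finger_gap: 0.0357
grasp_force: 30.0
```

Run:
```python
from h import *
rel(.6275,-.1342,.2415)
snap('scene','s6'); cv2.imwrite('pics/s6c.png',cv2.resize(cv2.imread('pics/s6.png')[80:270,220:370],None,fx=3,fy=3,interpolation=2))
```

```text
tcp [ 0.6269 -0.133   0.3727] shift [-0.0011 -0.0009  0.0532] F [-0.4  0.8 -3. ] gap 0.0357 t 20.88 q6 -1.55
z axis [-6.e-04  7.e-04 -1.e+00] yaw y [0.396 0.918 0.   ]
```

View pics/s6c.png

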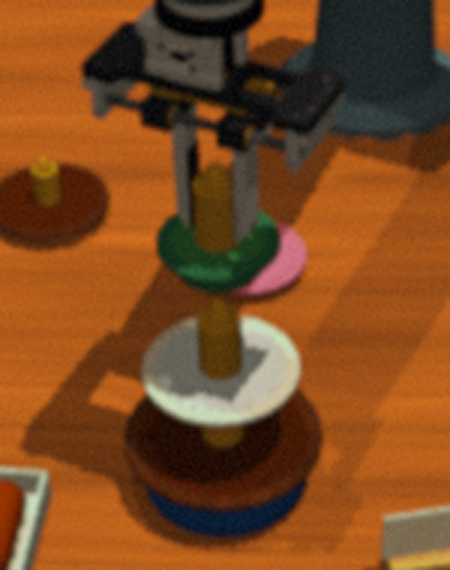

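The green tray hangs level, with its plate centred at about (218,250) in the crop, above the white tray's tip at about (219,305). Lowering.

Call:
servo_tool(rows=[[0,-0.001,-0.001,0.012,0,0,0],[0,-0.001,-0.001,0.022,0,0,0],[0,-0.001,-0.001,0.032,0,0,0],[0,-0.001,-0.001,0.038,0,0,0],[0,-0.001,-0.001,0.043,0,0,0],[0,-0.001,-0.001,0.046,0,0,0],[0,-0.001,-0.001,0.049,0,0,0],[0,-0.001,-0.001,0.051,0,0,0],[0,-0.001,-0.001,0.0525,0,0,0],[0,-0.001,-0.001,0.054,0,0,0],[0,-0.001,-0.001,0.055,0,0,0],[0,-0.001,-0.001,0.0555,0,0,0],[0,-0.001,-0.001,0.0555,0,0,0]])

```text
clock: 22.02
eef_pos: [0.6277, -0.1356, 0.3191]
orientation: [0.203, 0.979, -0.0, 0.001]
contact_force: [-1.7, -0.7, 3.9]
finger_gap: 0.0356
grasp_force: 30.0
```

Call:
servo_tool(rows=[[0,0,0,0.001,0,0,0],[0,0,0,0.001,0,0,0]])

```text
clock: 22.18
eef_pos: [0.6279, -0.1356, 0.3191]
orientation: [0.203, 0.979, -0.0, 0.001]
contact_force: [-2.4, 0.6, 6.8]
finger_gap: 0.0357
grasp_force: 30.0
```

Call:
servo_tool(rows=[[1,0,0,-0.001,0,0,0],[1,0,0,-0.001,0,0,0],[1,0,0,-0.001,0,0,0],[1,0,0,-0.001,0,0,0],[1,0,0,-0.001,0,0,0],[1,0,0,-0.001,0,0,0],[1,0,0,-0.001,0,0,0],[1,0,0,-0.001,0,0,0],[1,0,0,-0.02,0,0,0],[1,0,0,-0.05,0,0,0],[1,0,0,-0.09,0,0,0],[1,0,0,-0.12,0,0,0],[1,0,0,-0.12,0,0,0],[1,0,0,-0.12,0,0,0]])

```text
clock: 23.35
eef_pos: [0.6279, -0.1356, 0.4395]
orientation: [0.203, 0.979, -0.0, 0.003]
contact_force: [-0.5, 0.7, 0.0]
finger_gap: 0.094
grasp_force: 0.0
```

Run:
```python
from h import *
rel(.449,.332,.17)
b=snap('wrist','w7');B=cv2.resize(snap('scene','s7')[100:250,200:400],None,fx=2,fy=2,interpolation=2)
cv2.imwrite('pics/j7.png',np.hstack([b[100:400,150:500],B]))
c=optics.calibration('wrist'); print(proj(c,[.6275,-.1345,.280]))
```

```text
tcp [ 0.6279 -0.1356  0.4395] shift [0.3509 0.3579 0.1897] F [-0.5  0.7  0. ] gap 0.094 t 23.35 q6 -1.55
z axis [ 0.0047 -0.0019 -1.    ] yaw y [0.397 0.918 0.   ]
[[320.72574935 217.22890554]]
```

View pics/j7.png

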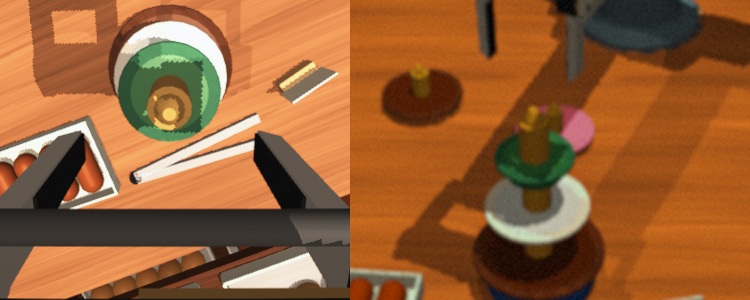

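The green tray is seated with its tip at (319.5,214) in the wrist view, and the stack looks straight. Next is the knob, which I'll locate by red segmentation.

Call:
servo_tool(rows=[[1,0.025,0.025,0,0,0,0],[1,0.05,0.05,0,0,0,0],[1,0.075,0.077,0,0,0,0],[1,0.1,0.102,0,0,0,0],[1,0.125,0.127,0.01,0,0,0],[1,0.15,0.153,0.03,0,0,0],[1,0.175,0.178,0.05,0,0,0],[1,0.2,0.204,0.07,0,0,0],[1,0.225,0.23,0.09,0,0,0],[1,0.25,0.255,0.11,0,0,0],[1,0.275,0.28,0.13,0,0,0],[1,0.3,0.306,0.15,0,0,0],[1,0.325,0.331,0.17,0,0,0],[1,0.342,0.349,0.185,0,0,0],[1,0.351,0.358,0.19,0,0,0],[1,0.351,0.358,0.19,0,0,0],[1,0.351,0.358,0.19,0,0,0],[1,0.351,0.358,0.19,0,0,0]])

```text
clock: 24.95
eef_pos: [0.4486, 0.3318, 0.2474]
orientation: [0.204, 0.979, 0.0, 0.001]
contact_force: [-0.1, 0.3, 0.5]
finger_gap: 0.0937
grasp_force: 0.0
```

```bash
cat > k.py <<'E'
from h import *
rel(.449,.332,.042)
b=snap('wrist','w8'); hsv=cv2.cvtColor(b,cv2.COLOR_BGR2HSV)
m=(cv2.inRange(hsv,(0,170,40),(4,255,255))|cv2.inRange(hsv,(174,150,40),(180,255,255)))
m[:, :150]=0; m[:,500:]=0; m[300:]=0
n,L,st,ce=cv2.connectedComponentsWithStats(m)
for i in np.argsort(-st[1:,4])[:3]+1: print(st[i],ce[i].round(1))
c=optics.calibration('wrist'); p=sensors.observe()['eef_pos']
t=np.linspace(0,6.28,40)
Q=np.vstack([np.c_[p[0]+r*np.cos(t),p[1]+r*np.sin(t),0*t+z] for r,z in ((.02,0),(.02,.02),(.015,.042),(.005,.053))])
print('aligned silhouette',cv2.boundingRect(proj(c,Q).astype(np.float32)))
E
python3 k.py
```

```text
tcp [0.4486 0.3318 0.2474] shift [-1.000e-04  3.000e-04  1.274e-01] F [-0.1  0.3  0.5] gap 0.0937 t 24.95 q6 -0.73
z axis [ 1.3e-03  1.0e-04 -1.0e+00] yaw y [0.399 0.917 0.001]
[ 308  170   43   46 1500] [328.7 192. ]
aligned silhouette (297, 169, 44, 48)
```

Call:
servo_tool(rows=[[1,-0.002,0.009,0.03,0,0,0],[1,-0.002,0.009,0.04,0,0,0],[1,-0.002,0.009,0.04,0,0,0],[1,-0.002,0.009,0.04,0,0,0]])

```text
clock: 25.33
eef_pos: [0.4531, 0.3392, 0.2065]
orientation: [0.203, 0.979, -0.0, -0.001]
contact_force: [0.7, 0.1, 1.2]
finger_gap: 0.0941
grasp_force: 0.0
```

```bash
python3 k.py
python3 - <<'E'
from h import *
im=cv2.imread('pics/top1.png');hsv=cv2.cvtColor(im,cv2.COLOR_BGR2HSV);m=cv2.inRange(hsv,(0,180,40),(4,255,255))|cv2.inRange(hsv,(172,150,40),(180,255,255));m[:200]=0;m[235:]=0;m[:,:175]=0;m[:,210:]=0
x,y,w,h=cv2.boundingRect(cv2.findNonZero(m));print(x,y,w,h,at(optics.calibration('top'),x+w/2-.5,y+h/2-.5,.025))
E
```

```text
tcp [0.4531 0.3392 0.2065] shift [ 0.0008 -0.0081  0.0865] F [0.7 0.1 1.2] gap 0.0941 t 25.33 q6 -0.72
z axis [-1.3e-03 -7.0e-04 -1.0e+00] yaw y [ 0.398  0.917 -0.001]
[ 296  176   49   54 2014] [320.1 202.1]
aligned silhouette (294, 176, 50, 56)
185 211 13 11 [0.44938917 0.33655093 0.025     ]
```

Call:
servo_tool(rows=[[1,-0.001,0.001,0.03,0,0,0],[1,-0.001,0.001,0.06,0,0,0],[1,-0.001,0.001,0.08,0,0,0],[1,-0.001,0.001,0.086,0,0,0],[1,-0.001,0.001,0.086,0,0,0],[0,-0.001,0.001,0.086,0,0,0],[0,-0.001,0.001,0.086,0,0,0],[0,-0.001,0.001,0.086,0,0,0],[0,-0.001,0.001,0.086,0,0,0],[0,-0.001,0.001,0.086,0,0,0],[0,-0.001,0.001,0.086,0,0,0],[0,-0.001,0.001,0.086,0,0,0],[0,-0.001,0.001,0.086,0,0,0],[0,-0.001,0.001,0.086,0,0,0],[0,-0.001,0.001,0.086,0,0,0],[0,-0.001,0.001,0.086,0,0,0],[0,-0.001,0.001,0.086,0,0,0],[0,-0.001,0.001,0.086,0,0,0],[0,-0.001,0.001,0.086,0,0,0],[0,-0.001,0.001,0.086,0,0,0]], newtons=20)

```text
clock: 27.05
eef_pos: [0.4543, 0.3406, 0.1207]
orientation: [0.203, 0.979, -0.0, -0.0]
contact_force: [-0.2, -1.1, 0.9]
finger_gap: 0.0294
grasp_force: 28.5
```

Call:
servo_tool(rows=[[0,0,0,0,0,0,0],[0,0,0,-0.01,0,0,0],[0,0,0,-0.03,0,0,0],[0,0,0,-0.06,0,0,0],[0,0,0,-0.09,0,0,0],[0,0,0,-0.12,0,0,0],[0,0,0,-0.15,0,0,0],[0,0,0,-0.18,0,0,0],[0,0,0,-0.21,0,0,0],[0,0,0,-0.24,0,0,0],[0,0,0,-0.27,0,0,0],[0,0,0,-0.3,0,0,0],[0,0,0,-0.315,0,0,0],[0,0,0,-0.32,0,0,0],[0,0,0,-0.32,0,0,0]])

```text
clock: 28.3
eef_pos: [0.4545, 0.3407, 0.4424]
orientation: [0.203, 0.979, 0.001, 0.001]
contact_force: [-0.6, -0.8, -1.0]
finger_gap: 0.0294
grasp_force: 28.2
```

Run:
```python
from h import *
rel(.628,-.135,.362)
```

```text
tcp [0.4545 0.3407 0.4424] shift [-0.3483 -0.3676  0.0022] F [-0.6 -0.8 -1. ] gap 0.0294 t 28.3 q6 -0.72
z axis [ 0.0029  0.0015 -1.    ] yaw y [0.397 0.918 0.003]
```

Call:
servo_tool(rows=[[0,-0.012,-0.013,0,0,0,0],[0,-0.034,-0.036,0,0,0,0],[0,-0.058,-0.061,0,0,0,0],[0,-0.082,-0.087,0,0,0,0],[0,-0.106,-0.112,0,0,0,0],[0,-0.13,-0.137,0,0,0,0],[0,-0.154,-0.163,0,0,0,0],[0,-0.178,-0.188,0,0,0,0],[0,-0.202,-0.213,0,0,0,0],[0,-0.226,-0.239,0,0,0,0],[0,-0.25,-0.264,0,0,0,0],[0,-0.274,-0.289,0,0,0,0],[0,-0.298,-0.315,0,0,0,0],[0,-0.318,-0.336,0,0,0,0],[0,-0.334,-0.353,0,0,0,0],[0,-0.343,-0.363,0,0,0,0],[0,-0.348,-0.368,0,0,0,0],[0,-0.348,-0.368,0,0,0,0],[0,-0.348,-0.368,0,0,0,0],[0,-0.348,-0.368,0,0,0,0]])

```text
clock: 29.97
eef_pos: [0.6272, -0.1341, 0.4406]
orientation: [0.202, 0.979, 0.0, -0.0]
contact_force: [-0.2, 0.4, -0.2]
finger_gap: 0.0297
grasp_force: 28.2
```

Run:
```python
from h import *
rel(.628,-.135,.3067)
```

```text
tcp [ 0.6272 -0.1341  0.4406] shift [-0.0011 -0.0006  0.0559] F [-0.2  0.4 -0.2] gap 0.0297 t 29.97 q6 -1.55
z axis [-3.e-04  4.e-04 -1.e+00] yaw y [0.396 0.918 0.   ]
```

Call:
servo_tool(rows=[[0,-0.001,-0.001,0.012,0,0,0],[0,-0.001,-0.001,0.024,0,0,0],[0,-0.001,-0.001,0.034,0,0,0],[0,-0.001,-0.001,0.04,0,0,0],[0,-0.001,-0.001,0.045,0,0,0],[0,-0.001,-0.001,0.049,0,0,0],[0,-0.001,-0.001,0.052,0,0,0],[0,-0.001,-0.001,0.054,0,0,0],[0,-0.001,-0.001,0.055,0,0,0],[0,-0.001,-0.001,0.056,0,0,0],[0,-0.001,-0.001,0.057,0,0,0],[0,-0.001,-0.001,0.058,0,0,0],[0,-0.001,-0.001,0.058,0,0,0]])

```text
clock: 31.05
eef_pos: [0.6283, -0.1369, 0.3846]
orientation: [0.203, 0.979, -0.0, 0.001]
contact_force: [-0.6, 0.8, 4.3]
finger_gap: 0.0293
grasp_force: 28.4
```

Contact comes at exactly the seated height (0.3846 m). Press slightly, release and rise.

Call:
servo_tool(rows=[[0,0,0,0.001,0,0,0],[0,0,0,0.001,0,0,0]])

```text
clock: 31.22
eef_pos: [0.6285, -0.1369, 0.3846]
orientation: [0.203, 0.979, -0.0, 0.002]
contact_force: [-0.5, -0.5, 6.7]
finger_gap: 0.029
grasp_force: 28.6
```

Call:
servo_tool(rows=[[1,0,0,0,0,0,0],[1,0,0,0,0,0,0],[1,0,0,0,0,0,0],[1,0,0,0,0,0,0],[1,0,0,0,0,0,0],[1,0,0,0,0,0,0],[1,0,0,0,0,0,0],[1,0,0,0,0,0,0],[1,0,0,0,0,0,0],[1,0,0,-0.02,0,0,0],[1,0,0,-0.05,0,0,0],[1,0,0,-0.09,0,0,0],[1,0,0,-0.12,0,0,0],[1,0,0,-0.12,0,0,0],[1,0,0,-0.12,0,0,0],[1,0,0,-0.12,0,0,0]])

```text
clock: 32.55
eef_pos: [0.6278, -0.1367, 0.5006]
orientation: [0.203, 0.979, 0.0, -0.001]
contact_force: [-0.2, -0.3, -0.1]
finger_gap: 0.0939
grasp_force: 0.0
```

Run:
```python
from h import *
rel(.628,-.135,.4)
b=snap('wrist','w9');B=cv2.resize(snap('scene','s9')[60:260,200:400],None,fx=2,fy=2,interpolation=2)
cv2.imwrite('pics/j9.png',np.hstack([b[:,150:500],B]))
```

```text
tcp [ 0.6278 -0.1367  0.5006] shift [0.0005 0.0016 0.0226] F [-0.2 -0.3 -0.1] gap 0.0939 t 32.55 q6 -1.55
z axis [-1.3e-03  5.0e-04 -1.0e+00] yaw y [ 0.398  0.918 -0.   ]
```

View pics/j9.png

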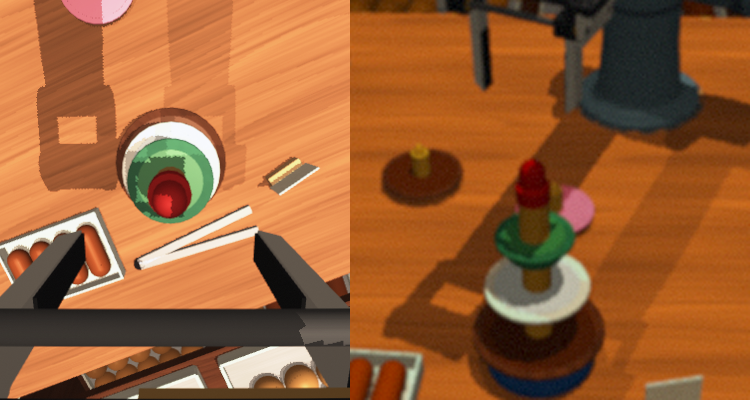

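The knob sits on the green tray (wrist crop (169,194), scene crop (533,185)). The stack is straight and the gripper is clear, so I hand the job in.

```bash
python3 -c "
from plant import job; print(job.close_job())"
```

```text
the job is handed in; nothing more can be done
None
```

The stand is built on the blue base in the order large brown, middle white, small green, red knob; each piece seated at its expected height, the gripper is clear, and the job was handed in at about 33 s with no verdict returned.

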